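Jar and dosing cup back to the laundry row

TASK

Put the round white jar back in the row under the wire rack: standing on the counter midway between the two square dark grey canisters and in line with them. Then stand the steel dosing cup upright on the counter straight in front of the jar, on the robot's side, leaving about 3 cm clear between cup and jar. Set both down gently, do not hit the rack and leave everything else where it stands.

Things in the scene. Friction and masses are not known exactly. Their poses are not given: they have to be found in the camera images.
- rack: Fixed steel wire rack on the counter, 620 mm wide (y), 200 mm deep (x), open at front and back, 10 mm corner legs. Underside of its bars 270 mm up, bars 12 mm; bottles and a box on top at both ends. Origin on the counter under its middle, x to the back (away from the robot), y to the left; front edge at x = -100 mm. An upright gripper over the row hits the bars: reach in tilted 30 to 45 degrees
- canister_left: Square dark grey canister with steel lid and small knob, 80 x 80 mm, 158 mm high, standing under the rack, 0.9 kg, the left one seen from the robot. Origin in the middle of its underside, about 65 mm behind the rack's front edge; axes parallel to the rack's (x to the back, y to the left)
- canister_right: The matching square canister, same size and origin, 215 mm to the right of the left one (centre to centre), leaving 135 mm clear between them; axes as the left one's
- jar: Round white jar with flat steel lid, to be moved: diameter 58 mm, 92 mm high (white straight body up to 76 mm), about 0.35 kg. Origin in the middle of its underside, z up; starts upright on the open counter in front of the rack, left or right
- cup: Open round steel dosing cup, to be moved: straight wall, outer diameter 56 mm, 70 mm high, wall 3.5 mm, about 0.14 kg. Origin in the middle of its underside, z up; starts upright on the open counter in front of the rack
- pot: Bystander: round grey pot with dark lid, diameter 92 mm, 125 mm high, at one outer end of the row under the rack, beside a canister. Origin in the middle of its underside
- carton: Bystander: cardboard carton 80 x 85 x 115 mm high at the other outer end of the row. Origin in the middle of its underside
- brush: Bystander: wooden scrubbing brush 140 x 50 mm, 48 mm high, on the open counter in front. Origin in the middle of its underside, x along it
- soap: Bystander: soap bar on a white dish 110 x 75 mm, 34 mm high, on the open counter in front. Origin in the middle of its underside, x along it
- bottle: Bystander: white detergent bottle, diameter 70 mm, 190 mm high, to the left of the rack. Origin in the middle of its underside
- basket: Bystander: grey open plastic basket 160 x 120 mm, 70 mm high, to the right of the rack. Origin in the middle of its underside
Not all that is in view belongs to the job. What is shaped like the canister_left but blue or red is not meant. What is shaped like the jar but orange is not meant.

How it is judged (in metres and radians):
On the way:
1. the jar stands released midway between the canisters and in line with them (y of jar in the frame of canister_left between -0.1205 and -0.0945 m and x of jar in the frame of canister_left between -0.016 and 0.016 m and height (world z) of jar between -0.01 and 0.006 m and angle between jar's own z axis and vertical below 0.1 rad and linear speed of jar below 0.03 m/s and contact force between the fingers and jar below 0.2 N), for 0.2 s.
At the end, for the whole second after the job is handed in: Both upright on the counter, released, at rest: the jar within 13 mm of midway between the canisters and 16 mm of the line through their centres; the cup in front of it on the robot's side, 15 to 45 mm clear of it, its centre within 22 mm of the row's front-to-back middle line (all of step 1 and y of cup in the frame of canister_left between -0.1295 and -0.0855 m and x of cup in the frame of canister_left below -0.05 m and horizontal distance between cup and jar between 0.072 and 0.102 m and height (world z) of cup between -0.01 and 0.006 m and angle between cup's own z axis and vertical below 0.1 rad and linear speed of cup below 0.03 m/s and contact force between the fingers and cup below 0.2 N); the robot touches nothing.
It fails at once if a canister, the pot, the carton, the brush, the soap, the bottle or the basket is moved more than 15 mm (distance of any of canister_left, canister_right, pot, carton, brush, soap, bottle, basket from where it was at the start of the episode above 0.015 m).
It fails at once if the robot hits the rack (more than 6 N) (contact force between any of the arm, the fingers and rack above 6 N).
It fails at once if the jar or the cup is dropped (falls free of the fingers at over 0.5 m/s, some 15 mm of fall) ((linear speed of jar above 0.5 m/s and contact force between the fingers and jar below 0.1 N) or (linear speed of cup above 0.5 m/s and contact force between the fingers and cup below 0.1 N)).
It also fails if it takes over 72 s, if anything falls off the work surface, if the arm or the gripper's body presses on something with over 40 N, if the wrist force passes 120 N, or if a joint passes its speed limit or range.

ROBOT

A 6-joint arm with a two-finger parallel gripper is mounted at the origin on the work surface. World frame = base frame: x ahead of the robot, y to its left, z up, the work surface at z = 0. Lengths are in mm, angles in degrees, forces in N, time in s.
With the tool pointing down it reaches from about 300 to 850 mm from the base axis. Payload 4.2 kg.
Tool frame: the origin (TCP) lies between the finger pads; the fingertips stand 19 mm ahead of it and the grasp point (between the pads) is the TCP (env.tips_ahead is the distance from the TCP to the fingertips, in mm); z points along the fingers, y is the direction in which the jaws open and shut (so a half turn about z gives the same grasp; the last joint's range is limited). The gripper opens to 91 mm and grips with 3 to 60 N. Pads are 32 mm wide; open, the fingers measure 118 mm over their backs; the gripper's body (76 mm by 178 mm) begins 60 mm behind the grasp point.
Start: joints at [-73.167, 18.312, 89.639, -0, 72.044, -1.146], TCP at [177.491, -546.935, 232.976] pointing down, gripper open.
Joint ranges: [-177.97, 177.97], [-48.28, 115.42], [12.27, 149.76], [-77.06, 257.06], [2.81, 150.46], [-146.56, 146.56]. Speed limits (degrees/s): [147.25, 147.25, 180, 180, 180, 180].

INTERFACE

Orientations are given as [roll, pitch, yaw] about the fixed x, y, z axes, in that order (R = Rz(yaw) Ry(pitch) Rx(roll)).
In Python, from workcell import telemetry, viewer, job_done, env gives the robot as it stands. The module is installed in compiled form; this text tells all that it offers.
- The arm moves only by the shell command python3 -m jog 'ROWS' [FORCE]. ROWS is JSON, a list of rows, each a list of 3 entries, a list of its own where there are three numbers: the shift along the tool's x, y, z in cm, then the turn about the tool's z in degrees, then the opening, from 0 (shut) to 1 (fully open). A call has 1 to 10 rows; each row shifts and turns the pose as measured when the row begins, along the tool's axes as they then stand; what a row does not reach is not made up. A row lasts 1/8 s, in which the tool goes at most 62.5 mm and 10.7 degrees, less where a joint would pass 70% of its speed; a pose out of reach is approached as far as the arm can. A call is refused whole if a number of a shift passes 6.25 or a number of a turn 10.7, either way. A call with a gripper value outside its range is refused whole. The fingers move at their own pace and stop on an object; FORCE is the grip in N (left out, the last holds). Time passes only in rows, so rows that do not move let the fingers close. It gives the time, the measured TCP pose, the force and the opening at its end, in the units of the state.
- telemetry.state(): the state, without advancing time (a new reading comes with each control period).
- viewer.grab_frame(name): name is "scene" or "side" or "wrist"; returns a dict with "color" (400x640x3 uint8, red, green, blue), "K" (3x3 intrinsics, pixels), "k1" (the pictures are not rectified: a ray, as slopes to the right and down, at radius r is drawn at 1 + k1 r^2 times it, then the intrinsics apply), "rvec" (rotation vector, rad) and "tvec" (3), from world to camera coordinates, as OpenCV has them. Camera axes: x right, y down, z forward; pixel columns grow to the right and rows downward; lengths in mm; the calibration is good to about 2 mm. A picture is of the moment at which its call begins. There is no depth.
- job_done(): hands the job in, once; it reports no verdict.
The state is a dict: "time_s": time; "qpos": joint angles; "qvel": joint speeds; "effort": joint torques, N m; "ee_pos": TCP position; "ee_rot": TCP orientation; "force": force on the tool from outside, world axes, zero at the start; "torque": the same for the moment, N m; "gripper_width": finger opening in mm.
Only numpy, scipy, OpenCV 4.12 (cv2) and the standard library are available. Lean on these libraries where they do the work, as an engineer would, in place of code of your own. Each camera call takes 0.05 s, during which the arm holds its last target. There are 200 camera calls.

## Working session

There is one attempt and no reset: what is moved stays moved. The work goes in short steps, Python scripts to look and compute and a shell command to move; the robot and the scene stay as the last step left them, time stands still between calls to the robot, and variables do not carry over. Pictures are saved under pics/ and viewed, about 8 in all and at most 12, crops included, and the job is handed in when it is done.

```bash
mkdir -p pics; cat > h.py <<'E'
import numpy as np, cv2
from workcell import telemetry, viewer
from scipy.spatial.transform import Rotation as Ro
def grab(n,fn=None):
    f=viewer.grab_frame(n)
    if fn: cv2.imwrite('pics/'+fn,cv2.cvtColor(f['color'],cv2.COLOR_RGB2BGR))
    np.savez('pics/'+n+'.npz',**{k:np.array(v) for k,v in f.items()})
    return f
def ld(n): return dict(np.load('pics/'+n+'.npz'))
def D(f): return np.array([float(f['k1']),0,0,0])
def ray(f,u,v):
    p=cv2.undistortPoints(np.array([[[u,v]]],float),f['K'],D(f))[0,0]
    R=cv2.Rodrigues(f['rvec'])[0]; t=np.array(f['tvec']).ravel()
    return -R.T@t, R.T@np.array([p[0],p[1],1])
def atz(f,u,v,z):
    c,d=ray(f,u,v); return c+d*(z-c[2])/d[2]
def proj(f,P):
    return cv2.projectPoints(np.array(P,float).reshape(-1,3),f['rvec'],f['tvec'],f['K'],D(f))[0][:,0]
E
python3 - <<'E'
from h import *
for n in('scene','side'):
    f=grab(n,n+'0.png'); print(n,ray(f,320,200))
print(telemetry.state())
E
```

```text
scene (array([ 708.78602308,  299.32155351, 1127.84720315]), array([-0.12556097, -0.25391004, -0.95916711]))
side (array([  48.56675616, -183.08841114, 1617.91278883]), array([ 0.29006008,  0.12443563, -0.94888621]))
{'time_s': 0.1, 'qpos': array([-7.31662107e+01,  1.83497946e+01,  8.96992499e+01,  8.79729836e-04,
        7.20436269e+01, -1.14597894e+00]), 'qvel': array([-0.06609794,  0.00951527, -0.0855534 ,  0.0548621 ,  0.09045588,
       -0.05225551]), 'effort': array([-3.96569012e-04, -4.13331306e+01, -2.32510650e+01,  7.27737858e-02,
        4.21502581e-02, -5.53770406e-05]), 'ee_pos': array([ 177.37579435, -546.52083301,  232.18724082]), 'ee_rot': array([-1.79907364e+02, -2.68967897e-03,  1.79794942e+01]), 'force': array([ 1.35883205,  0.20246967, -0.26027814]), 'torque': array([-0.00129795,  0.02265543, -0.01103176]), 'gripper_width': 91.00065275097391}
```

View pics/scene0.png

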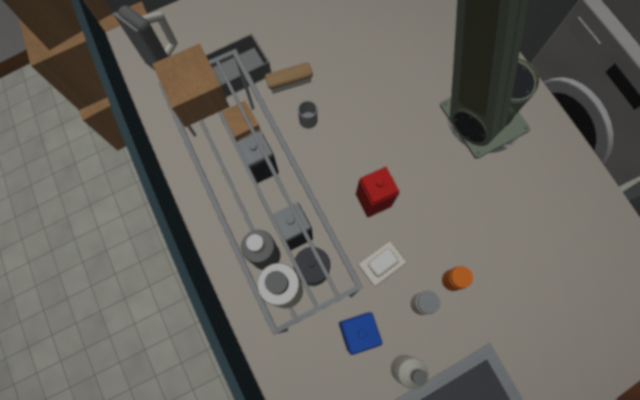

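View pics/side0.png

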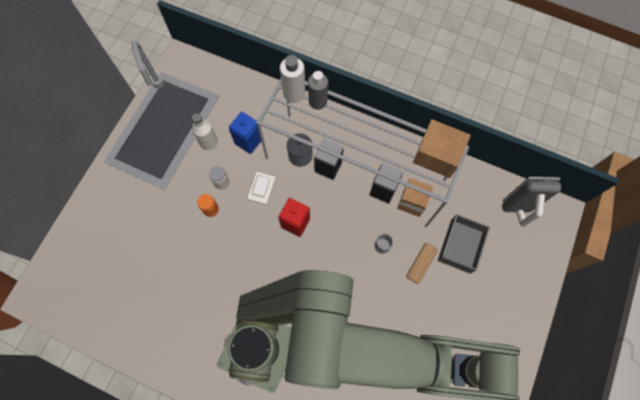

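The scene view shows the jar (steel lid) at about (427,302), the cup at (308,114), and the dark canister lids at (291,220) and (253,148). In the side view the same things are at (218,178), (383,243), (330,153) and (387,180). The red and blue canisters and the orange jar are distractors. I'll zoom in to measure.

```bash
python3 - <<'E'
from h import *
s,d=cv2.imread('pics/scene0.png'),cv2.imread('pics/side0.png')
def c(im,x,y,w,h,k): return cv2.resize(im[y:y+h,x:x+w],None,fx=k,fy=k,interpolation=cv2.INTER_CUBIC)
# 4x crops 100x75 -> 400x300 ; layout 2x2
A=c(s,230,125,100,130,300/130)  # canisters scene 
o=np.zeros((600,800,3),np.uint8)
def put(im,x,y): o[y:y+im.shape[0],x:x+im.shape[1]]=im
put(c(s,235,130,80,120,2.5*1),0,0)
put(c(s,235,130,80,120,5),0,0)
put(c(d,310,130,100,80,4),400,0)
put(c(s,405,280,40,50,5),400,340); put(c(s,290,90,40,50,5),600,340)
o2=o
cv2.imwrite('pics/z1.png',np.clip(o2*1.5,0,255).astype(np.uint8))
E
```

```text
(no output)
```

View pics/z1.png

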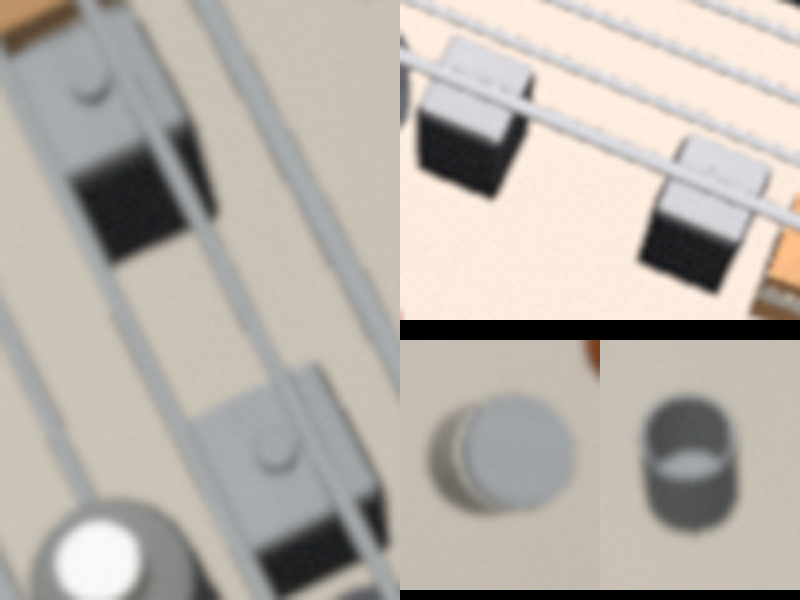

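```bash
cat > fit.py <<'E'
from h import *
from scipy.optimize import least_squares
s,d=ld('scene'),ld('side')
BL,BR,FR,FL=(40,40),(40,-40),(-40,-40),(-40,40)
T=1;B=0
obs=[(d,0,BL,T,323.75,138.75),(d,0,BR,T,343.25,148),(d,0,FR,T,334.25,165.25),(d,0,FL,T,315,156),(d,0,FL,B,315,171.25),(d,0,FR,B,333.75,179.25),
(d,1,BL,T,382.5,163.75),(d,1,BR,T,402.25,172.5),(d,1,FR,T,394.5,190),(d,1,FL,T,374.5,181),(d,1,FL,B,370,195.5),(d,1,FR,B,389.5,203.25),
(s,1,BL,B,257,183),(s,1,FL,B,278,173),(s,1,FL,T,273.6,155.4),(s,1,BL,T,249.4,166.4),(s,0,FR,T,298,203),(s,0,BR,T,273,214),(s,0,BL,T,286.6,240.4),(s,0,FL,T,311.6,228.4)]
def res(p,full=0):
    x,y,a,h=p; c,sn=np.cos(a),np.sin(a); r=[]
    for f,k,o,t,u,v in obs:
        X=o[0];Y=o[1]-215*k
        r.append(proj(f,[x+c*X-sn*Y,y+sn*X+c*Y,h*t])[0]-(u,v))
    return np.ravel(r)
q=least_squares(res,[600,100,0,145],loss='soft_l1')
print(q.x,np.degrees(q.x[2])); print(res(q.x).reshape(-1,2).round(1).tolist())
x,y,a,_=q.x; R=np.array([[np.cos(a),-np.sin(a)],[np.sin(a),np.cos(a)]])
print('right',R@[0,-215]+[x,y],'mid',R@[0,-107.5]+[x,y],'cup goal',R@[-87,-107.5]+[x,y])
j=atz(s,429,302.4,92); c=atz(s,308,109.6,70); c0=atz(s,308,119.4,0)
print('jar',j,'cup',c,c0,atz(d,217,173,92),atz(d,383,240,70))
for nm,u,v,z in[('soapS',383,263,10),('redlid',377,180,145)]: print(nm,atz(s,u,v,z))
print('brush',atz(d,422,263,40),atz(d,413,280,40),atz(d,434,246,40),'soap d',atz(d,261,187,15),'orange',atz(d,207,205,80),'redlid',atz(d,295,213,145))
E
python3 fit.py
```

```text
[668.27959527  51.30668613   6.27243531 136.53381811] 359.3840707891575
[[-0.2, -0.7], [1.8, -0.9], [1.1, 1.8], [-1.4, 1.7], [-1.1, 1.5], [0.3, 2.2], [-0.5, -1.1], [2.0, -0.5], [0.8, 2.7], [-1.7, 2.0], [-1.4, 0.9], [-0.1, 2.1], [-2.9, 2.5], [1.6, 0.3], [0.7, -0.5], [-3.7, 2.0], [-0.3, -2.8], [-4.8, 0.5], [-4.2, 3.0], [0.7, 0.1]]
right [ 665.96839136 -163.68089104] mid [667.12399331 -56.18710246] cup goal [580.12902023 -55.25187111]
jar [459.44513213 377.9501811   92.        ] cup [ 477.11206782 -231.67212607   70.        ] [ 476.70833966 -237.62695945    0.        ] [459.46992176 377.19712628  92.        ] [ 479.93056589 -227.26186837   70.        ]
soapS [495.06609252 237.01759352  10.        ]
redlid [431.02543435  59.15916248 145.        ]
brush [ 468.45471235 -376.20630739   40.        ] [ 403.16545092 -368.80742938   40.        ] [ 539.38487193 -393.11496324   40.        ] soap d [497.0715479  237.78840338  15.        ] orange [346.61194677 357.97066854  80.        ] redlid [425.97237923  65.1248137  145.        ]
```

```bash
cat >> fit.py <<'E'
print('---')
for f,k,o,t,u,v in obs: print('d' if f is d else 's',k,o,t,atz(f,u,v,[0,136][t]).round(0)[:2], atz(f,u,v,[0,145][t]).round(0)[:2])
E
python3 fit.py | sed -n '/---/,$p'
```

```text
---
d 0 (40, 40) 1 [707.  89.] [703.  88.]
d 0 (40, -40) 1 [703.  15.] [699.  14.]
d 0 (-40, -40) 1 [632.  18.] [629.  17.]
d 0 (-40, 40) 1 [637.  90.] [633.  88.]
d 0 (-40, 40) 0 [636.  90.] [636.  90.]
d 0 (-40, -40) 0 [635.  16.] [635.  16.]
d 1 (40, 40) 1 [ 704. -127.] [ 700. -127.]
d 1 (40, -40) 1 [ 702. -199.] [ 698. -198.]
d 1 (-40, -40) 1 [ 633. -197.] [ 630. -197.]
d 1 (-40, 40) 1 [ 636. -126.] [ 632. -126.]
d 1 (-40, 40) 0 [ 632. -127.] [ 632. -127.]
d 1 (-40, -40) 0 [ 633. -201.] [ 633. -201.]
s 1 (40, 40) 0 [ 696. -127.] [ 696. -127.]
s 1 (-40, 40) 0 [ 630. -126.] [ 630. -126.]
s 1 (-40, 40) 1 [ 629. -123.] [ 629. -119.]
s 1 (40, 40) 1 [ 696. -125.] [ 696. -121.]
s 0 (-40, -40) 1 [630.  18.] [631.  21.]
s 0 (40, -40) 1 [697.  15.] [697.  17.]
s 0 (40, 40) 1 [697.  89.] [697.  91.]
s 0 (-40, 40) 1 [630.  91.] [631.  93.]
```

The jar is at (459,378) and the cup at (477,-230). Both cameras agree on these. The canisters are at about (666,53) and (666,-163), 216 mm apart against the stated 215, so the goal is about (666,-55). I'll start the arm with small rows. Tilting is required but only a turn about z is documented, so I also need to know whether the turn entry takes three numbers.

```bash
python3 -m jog '[[[0,0,-2],0,1]]'; python3 -m jog '[[[0,0,0],[0,2,0],1]]'; python3 -m jog --help | head
```

```text
time_s: 0.22
ee_pos: [177.0, -545.4, 250.4]
ee_rot: [-179.6, -0.0, 18.0]
force: [0.7, -0.3, 0.2]
gripper_width: 91.3schema error: expected a number
invalid input: not JSON, or not a number
```

The turn entry takes only one number, so a tilt has to come from pushing against the arm's reach limit. First I'll square the yaw and carry the tool towards the jar.

```bash
python3 -m jog '[[[0,0,-3],9,1],[[0,0,0],9,1],[[3.9,-4.5,0],0,1],[[3.9,-4.5,0],0,1],[[3.9,-4.5,0],0,1],[[3.9,-4.5,0],0,1],[[3.9,-4.5,0],0,1],[[3.9,-4.5,0],0,1],[[3.9,-4.5,0],0,1]]'; python3 - <<'E'
from h import *
s,d=ld('scene'),ld('side')
print('bottle',atz(s,405,367,120),atz(d,200,128,150),atz(d,206,145,0),'blue',atz(s,360,330,136),atz(d,245,122,136),atz(d,247,150,0))
f=grab('side','s1.png')
print(telemetry.state()['qpos'],telemetry.state()['ee_pos'],telemetry.state()['ee_rot'])
E
```

```text
time_s: 1.35
ee_pos: [459.3, -228.0, 280.2]
ee_rot: [-179.6, 0.2, -1.2]
force: [1.0, -0.6, 0.4]
gripper_width: 91.3
bottle [589.80836519 474.18117083 120.        ] [565.27652169 486.14958477 150.        ] [565.81455306 500.5409364    0.        ] blue [641.67439584 352.49797591 136.        ] [653.77072685 361.97859319 136.        ] [609.86113227 353.00760686   0.        ]
[-27.3320934   11.39534177  92.38320955   0.73250981  76.53607166
  63.37110529] [ 463.87550996 -222.37612392  280.00952744] [-1.79222534e+02 -3.66661508e-02 -8.75958152e-01]
```

View pics/s1.png

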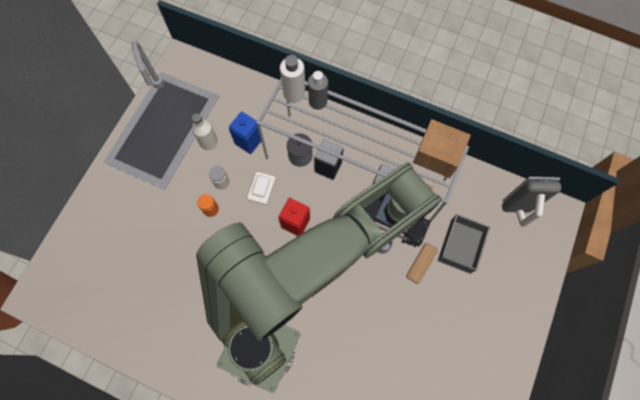

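The side view shows the arm has come over to near the cup with the rack still clear, and nothing is disturbed. The jar is still at (218,178). Next I'll move over the jar.

```bash
python3 -m jog '[[[0,-6,0],0,1],[[0,-6,0],0,1],[[0,-6,0],0,1],[[0,-6,0],0,1],[[0,-6,0],0,1],[[0,-6,0],0,1],[[0,-6,0],0,1],[[0,-6,0],0,1],[[0,-6,0],0,1],[[0,-5,0],0,1]]';python3 -m jog '[[[0,0,0],0,1]]'
```

```text
time_s: 2.65
ee_pos: [471.7, 377.6, 284.0]
ee_rot: [-179.4, 0.2, -0.9]
force: [0.3, -0.4, -0.9]
gripper_width: 90.9
time_s: 2.78
ee_pos: [471.2, 380.3, 282.6]
ee_rot: [-179.4, 0.2, -0.7]
force: [-0.1, -0.7, -0.2]
gripper_width: 91.3
```

```bash
python3 -m jog '[[[-1.2,0,3],0,1],[[0,0,5],0,1],[[0,0,5],0,1],[[0,0,4],0,1],[[0,0,0],0,1]]'; python3 - <<'E'
from h import *
grab('wrist','w1.png'); s=telemetry.state(); print(s['ee_pos'],s['ee_rot'])
E
```

```text
time_s: 3.4
ee_pos: [458.9, 376.4, 108.5]
ee_rot: [-179.6, 0.2, -0.8]
force: [-0.3, 0.4, 0.7]
gripper_width: 91.1
[460.22652592 377.52443314 110.59812372] [-1.79408866e+02  3.52035805e-02 -8.16581377e-01]
```

View pics/w1.png

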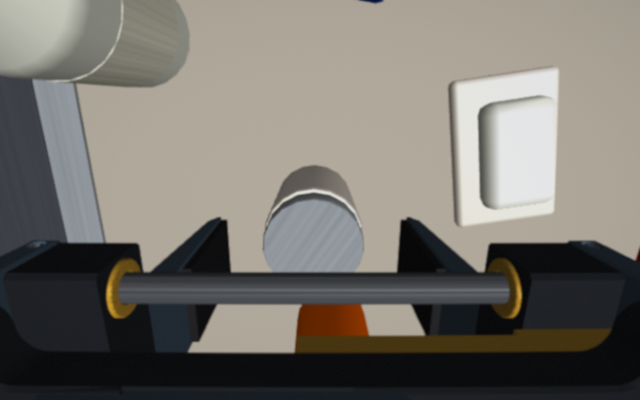

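In the wrist view the jar's lid at (313,240) sits centred between the fingers at u≈220 and u≈405. I'll descend and grip.

```bash
python3 -m jog '[[[0,0,3.5],0,1],[[0,0,2.5],0,1],[[0,0,0],0,1],[[0,0,0],0,0],[[0,0,0],0,0],[[0,0,0],0,0],[[0,0,0],0,0],[[0,0,0],0,0]]' 20; python3 -m jog '[[[0,0,-2],0,0],[[0,0,-3],0,0],[[0,0,0],0,0]]'
```

```text
time_s: 4.45
ee_pos: [467.9, 381.0, 63.0]
ee_rot: [-178.6, -1.0, -0.9]
force: [-0.3, -0.4, -2.5]
gripper_width: 57.7
time_s: 4.82
ee_pos: [466.0, 379.5, 111.9]
ee_rot: [-178.7, -0.8, -0.9]
force: [0.2, 0.1, -2.5]
gripper_width: 57.9
```

```bash
python3 -m jog '[[[0,0,-6],0,0],[[0,0,-6],0,0],[[0,0,-6],0,0],[[0.5,5.7,0],0,0],[[0.5,5.7,0],0,0],[[0.5,5.7,0],0,0],[[0.5,5.7,0],0,0],[[0.5,5.7,0],0,0],[[0.5,5.7,0],0,0],[[0.5,5.7,0],0,0]]'; python3 -m jog '[[[0.3,5.7,0],0,0],[[0,0,0],0,0]]'
```

```text
time_s: 6.08
ee_pos: [491.1, -31.6, 273.5]
ee_rot: [-179.2, 0.3, -0.4]
force: [1.6, -0.2, -3.4]
gripper_width: 58.1
time_s: 6.32
ee_pos: [492.8, -93.7, 269.0]
ee_rot: [-179.2, 0.6, -0.7]
force: [-0.9, 0.7, -3.3]
gripper_width: 58.0
```

```bash
python3 -m jog '[[[1.2,-0.8,5],0,0],[[0,0,6],0,0],[[0,0,5],0,0],[[0,0,2],0,0],[[0,0,0],0,0]]'; python3 -m jog '[[[0,0,0.6],0,0],[[0,0,0.5],0,0],[[0,0,0],0,0]]'
```

```text
time_s: 6.95
ee_pos: [501.8, -79.4, 79.1]
ee_rot: [-179.0, 0.9, -0.7]
force: [-0.1, -0.2, -2.0]
gripper_width: 57.9
time_s: 7.32
ee_pos: [503.2, -78.5, 69.2]
ee_rot: [-179.0, 0.6, -0.7]
force: [-0.3, -0.3, -2.1]
gripper_width: 57.8
```

```bash
python3 -m jog '[[[0,0,0.4],0,0],[[0,0,0.4],0,0],[[0,0,0],0,0]]'; python3 -m jog '[[[0,0,0.3],0,0],[[0,0,0],0,0]]'
```

```text
time_s: 7.7
ee_pos: [503.6, -79.1, 63.0]
ee_rot: [-179.1, 0.5, -0.6]
force: [0.9, -0.6, -2.2]
gripper_width: 58.0
time_s: 7.95
ee_pos: [503.1, -79.6, 62.2]
ee_rot: [-179.2, 0.5, -0.6]
force: [0.0, 0.0, -3.0]
gripper_width: 57.4
```

```bash
python3 -m jog '[[[0,0,0.4],0,0],[[0,0,0],0,0]]'; python3 -m jog '[[[0,0,0.4],0,0],[[0,0,0],0,0]]'
```

```text
time_s: 8.2
ee_pos: [503.8, -79.5, 61.4]
ee_rot: [-179.2, 0.4, -0.6]
force: [0.5, 0.2, -3.0]
gripper_width: 57.9
time_s: 8.45
ee_pos: [505.0, -79.5, 60.3]
ee_rot: [-179.2, 0.2, -0.6]
force: [-0.6, -0.3, -3.3]
gripper_width: 57.8
```

```bash
python3 -m jog '[[[0,0,0.7],0,0],[[0,0,0.3],0,0]]'; python3 -m jog '[[[0,0,0.7],0,0],[[0,0,0.3],0,0]]'
```

```text
time_s: 8.7
ee_pos: [507.4, -79.4, 55.7]
ee_rot: [-179.2, -0.1, -0.6]
force: [-8.1, 1.1, 28.3]
gripper_width: 57.9
time_s: 8.95
ee_pos: [509.4, -79.4, 52.0]
ee_rot: [-179.3, -0.5, -0.5]
force: [-8.1, 0.7, 24.9]
gripper_width: 57.5
```

```bash
python3 -m jog '[[[0,0,0],0,1],[[0,0,0],0,1],[[0,0,-3],0,1],[[0,0,-6],0,1],[[0,0,-6],0,1],[[0,-3,-5],0,1],[[0,-3,-5],0,1],[[0,-2,-5],0,1],[[0,0,-6],0,1],[[0,0,-6],0,1]]'; python3 - <<'E'
from h import *
grab('scene','s2.png'); s=telemetry.state(); print(s['qpos'].round(1),s['ee_pos'].round(1),s['ee_rot'].round(1))
E
```

```text
time_s: 10.2
ee_pos: [508.7, -2.5, 474.6]
ee_rot: [-179.1, 0.5, -0.6]
force: [1.0, -0.6, 0.0]
gripper_width: 91.3
[ -2.2   9.4  66.7   1.  103.4  88.7] [510.4  -2.6 482.7] [-179.1   -0.4   -0.6]
```

View pics/s2.png

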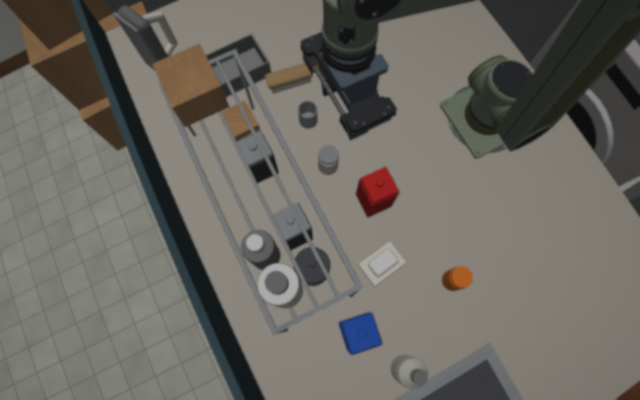

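The jar is standing upright at (329,157) in the scene view, with the cup untouched at (308,114). Now I'll go up and push outward at the reach limit to get the tilt.

```bash
python3 -m jog '[[[0,0,-6],0,1],[[0,0,-6],0,1],[[0,0,-6],0,1],[[0,0,-6],0,1],[[0,0,0],0,1]]'; python3 -m jog '[[[6,0,0],0,1],[[6,0,0],0,1],[[6,0,0],0,1]]';  python3 -c "
from h import *
s=telemetry.state(); print(s['qpos'].round(1),s['ee_pos'].round(1),s['ee_rot'].round(1))"
```

```text
time_s: 10.88
ee_pos: [504.4, -6.1, 687.9]
ee_rot: [-179.0, -0.4, -0.6]
force: [0.2, 0.2, -0.5]
gripper_width: 91.2
time_s: 11.25
ee_pos: [517.8, -7.8, 643.1]
ee_rot: [-178.6, 11.8, -0.3]
force: [0.3, -0.5, -0.5]
gripper_width: 91.4
[ -2.7  29.   12.7   1.9 150.2  89.3] [517.8  -7.8 643.1] [-178.6   11.8   -0.3]
```

```bash
cat > kin.py <<'E'
import numpy as np
from scipy.optimize import least_squares
dat=[(18.35,89.7,72.04,574.6,232.2),(11.4,92.38,76.54,514.4,280),(9.4,66.7,103.4,510.4,482.7),(29,12.7,150.2,517.8,643.1)]
def fk(p,q2,q3,q5):
    a,d,l2,l3,ph,L=p; q2,q3,q5=np.radians([q2,q3,q5]); s=q2+q3+q5
    return np.array([a+l2*np.sin(q2)+l3*np.sin(q2+q3+ph)+L*np.sin(s), d+l2*np.cos(q2)+l3*np.cos(q2+q3+ph)+L*np.cos(s)])
q=least_squares(lambda p:np.r_[np.ravel([fk(p,*t[:3])-t[3:] for t in dat]),.02*(p-np.array([0,300,450,450,0,200]))*[1,1,1,1,300,1]],[0,300,450,450,0,200])
P=q.x
if __name__=='__main__':
    print(P.round(2),[(fk(P,*t[:3])-t[3:]).round(1) for t in dat])
    for q2 in (30,40,50,60,70): print(q2,fk(P,q2,12.7,180-12.7-q2).round(0))
    # final pose check tilt 60: grasp at 666,70
    for th in(30,45,60):
      for x,z in((666,75),(500,60),(580,55)):
        s=least_squares(lambda v:np.r_[fk(P,*v)-(x,z),sum(v)-180+th],[40,100,20]); print(th,x,z,s.x.round(0),round(s.cost,2))
E
python3 kin.py
```

```text
[2.5500e+00 1.3580e+02 5.8149e+02 4.1762e+02 6.0000e-02 3.0287e+02] [array([-0.7,  0.1]), array([ 0.4, -0.2]), array([0.4, 0.2]), array([-0.1, -0.1])]
30 [594. 626.]
40 [723. 511.]
50 [830. 376.]
60 [911. 224.]
70 [966.  60.]
30 666 75 [ 25. 112.  12.] 0.0
30 500 60 [ 16. 134.   0.] 0.0
30 580 55 [ 22. 124.   4.] 0.0
45 666 75 [ 26. 123. -14.] 0.0
45 500 60 [ 20. 145. -30.] 0.0
45 580 55 [ 24. 135. -24.] 0.0
60 666 75 [ 31. 132. -43.] 0.0
60 500 60 [ 34. 155. -69.] 0.0
60 580 55 [ 33. 144. -57.] 0.0
```

```bash
python3 - <<'E'
from kin import *
for r in(480,500,520,540,560,580,600,655):
  o=[]
  for z in(60,90,250):
    # max tilt with q5=4
    s=least_squares(lambda v:fk(P,v[0],v[1],4)-(r,z),[30,110]); o.append(round(180-s.x.sum()-4,1))
  print(r,o)
from h import *
f=ld('scene'); print('jar',atz(f,329,155,92))
E
```

```text
480 [np.float64(27.1), np.float64(30.6), np.float64(49.7)]
500 [np.float64(27.8), np.float64(31.1), np.float64(49.5)]
520 [np.float64(28.4), np.float64(31.6), np.float64(49.3)]
540 [np.float64(29.1), np.float64(32.1), np.float64(49.2)]
560 [np.float64(29.7), np.float64(32.7), np.float64(49.2)]
580 [np.float64(30.5), np.float64(33.3), np.float64(49.3)]
600 [np.float64(31.2), np.float64(34.0), np.float64(49.4)]
655 [np.float64(33.3), np.float64(35.9), np.float64(50.0)]
jar [494.16499927 -74.24455375  92.        ]
```

```bash
python3 -m jog '[[[3,0,4],0,1],[[5,0,3],0,1],[[5.5,0,2],0,1],[[5.5,0,2],0,1],[[5.5,0,2],0,1],[[5.5,0,1],0,1]]';  python3 -c "
from h import *
s=telemetry.state(); print(s['qpos'].round(1),s['ee_pos'].round(1),s['ee_rot'].round(1))"
```

```text
time_s: 12.0
ee_pos: [759.2, -5.3, 398.3]
ee_rot: [-178.5, 11.6, -0.4]
force: [-0.6, -0.1, 0.7]
gripper_width: 91.4
[ -1.8  48.7  12.6   1.6 130.3  89.7] [759.2  -5.3 398.3] [-178.5   11.6   -0.4]
```

```bash
python3 -m jog '[[[5,0,-3],0,1],[[5,0,-3],0,1],[[5,0,-3],0,1]]';  python3 -c "
from h import *
s=telemetry.state(); print(s['qpos'].round(1),s['ee_pos'].round(1),s['ee_rot'].round(1))"
```

```text
time_s: 12.38
ee_pos: [804.3, -6.6, 362.2]
ee_rot: [-178.4, 7.2, -0.5]
force: [-0.7, 0.6, -0.3]
gripper_width: 91.2
[ -1.8  50.9  12.7   1.7 123.6  89.6] [804.3  -6.6 362.2] [-178.4    7.2   -0.5]
```

```bash
python3 -m jog '[[[4.2,0,-4.4],0,1],[[4.2,0,-4.4],0,1],[[4.2,0,-4.4],0,1],[[4.2,0,-4.4],0,1],[[4.2,0,-4.4],0,1]]';  python3 -c "
from h import *
s=telemetry.state(); print(s['qpos'].round(1),s['ee_pos'].round(1),s['ee_rot'].round(1))"
```

```text
time_s: 13.0
ee_pos: [818.3, -10.9, 425.6]
ee_rot: [-178.3, -3.4, -0.8]
force: [0.1, 0.1, 0.4]
gripper_width: 90.9
[ -2.3  46.5  12.3   2.  117.8  89.5] [818.3 -10.9 425.6] [-178.3   -3.4   -0.8]
```

```bash
python3 -m jog '[[[4.4,0,-4.2],0,1],[[4.4,0,-4.2],0,1],[[4.4,0,-4.2],0,1],[[4.4,0,-4.2],0,1],[[4.4,0,-4.2],0,1],[[4.4,0,-4.2],0,1],[[4.4,0,-4.2],0,1],[[4.4,0,-4.2],0,1]]';  python3 -c "
from h import *
s=telemetry.state(); print(s['qpos'].round(1),s['ee_pos'].round(1),s['ee_rot'].round(1))"
```

```text
time_s: 14.0
ee_pos: [804.3, -17.9, 575.0]
ee_rot: [-178.1, -22.0, -1.4]
force: [-0.6, -0.3, 0.0]
gripper_width: 91.1
[ -3.1  36.8  12.3   2.7 109.   89.3] [804.3 -17.9 575. ] [-178.1  -22.    -1.4]
```

```bash
python3 -m jog '[[[4.4,0,-4.2],0,1],[[4.4,0,-4.2],0,1],[[4.4,0,-4.2],0,1]]';  python3 -c "
from h import *
s=telemetry.state(); print(s['qpos'].round(1),s['ee_pos'].round(1),s['ee_rot'].round(1))
f=grab('scene'); g=grab('side')
def c(f,x,y): return cv2.resize(f['color'][y:y+60,x:x+80,::-1],None,fx=5,fy=5,interpolation=cv2.INTER_CUBIC)
o=np.vstack([c(f,289,127),c(g,0+int(proj(g,[500,-77,50])[0][0])-40,int(proj(g,[500,-77,50])[0][1])-30)]); print(proj(g,[500,-77,50]))
cv2.imwrite('pics/z2.png',o)"
```

```text
time_s: 14.38
ee_pos: [780.2, -20.5, 642.7]
ee_rot: [-177.9, -29.0, -1.7]
force: [1.0, 0.4, -0.2]
gripper_width: 91.8
[ -3.6  32.3  12.3   3.1 106.5  89.3] [780.2 -20.5 642.7] [-177.9  -29.    -1.7]
[[343.39219557 218.50105358]]
```

View pics/z2.png

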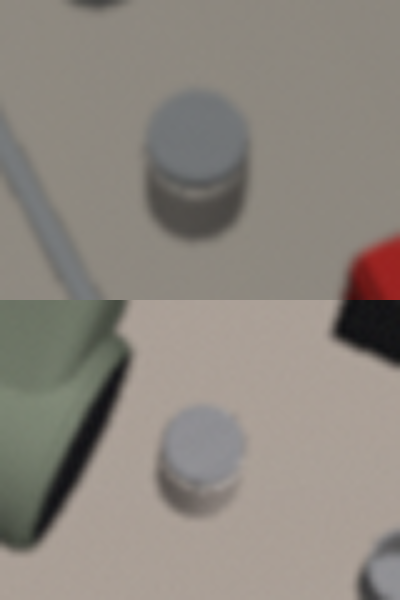

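```bash
cat > go.py <<'E'
import sys
from h import *
# go.py x y z : tool-frame shift (cm) to bring TCP to target
s=telemetry.state(); R=Ro.from_euler('xyz',s['ee_rot'],degrees=True).as_matrix()
t=np.array([float(a) for a in sys.argv[1:4]])
print('at',s['ee_pos'].round(1),s['ee_rot'].round(1),'q',s['qpos'].round(1),'F',s['force'].round(1),'w',round(s['gripper_width'],1)); print('shift cm',(R.T@(t-s['ee_pos'])/10).round(2))
print('axes x,y,z',R.T.round(3).tolist())
E
python3 - <<'E'
from h import *
print(atz(ld('scene'),328.4,154.2,92),atz(ld('side'),343.8,217,92))
E
python3 go.py 430 -77 180
```

```text
[494.50022881 -77.01404957  92.        ] [493.21083518 -79.03302465  92.        ]
at [778.3 -20.5 645.6] [-177.9  -29.2   -1.7] q [ -3.6  32.1  12.3   3.1 106.5  89.3] F [-0.3  1.   0.3] w 91.1
shift cm [-52.94   7.55  23.52]
axes x,y,z [[0.873, -0.026, 0.487], [-0.012, -0.999, -0.032], [0.488, 0.022, -0.873]]
```

```bash
python3 go.py 406 -78 217 | grep shift; python3 -m jog '[[[-5.3,0.75,2],0,1],[[-5.3,0.75,2],0,1],[[-5.3,0.75,2],0,1],[[-5.3,0.75,2],0,1],[[-5.3,0.75,2],0,1],[[-5.3,0.75,2],0,1],[[-5.3,0.75,2],0,1],[[-5.3,0.75,2],0,1]]'; python3 go.py 406 -78 217
```

```text
shift cm [-53.23   7.56  19.12]
time_s: 15.48
ee_pos: [509.2, -63.9, 312.0]
ee_rot: [-177.9, -29.3, -1.6]
force: [0.3, -1.0, 0.5]
gripper_width: 91.1
at [509.2 -63.9 312. ] [-177.9  -29.3   -1.6] q [-13.2  -3.  109.6  10.8  45.5  72.2] F [ 0.3 -1.   0.5] w 91.1
shift cm [-13.61   1.82   3.2 ]
axes x,y,z [[0.872, -0.024, 0.489], [-0.01, -0.999, -0.032], [0.49, 0.023, -0.872]]
```

```bash
python3 -m jog '[[[-5,0.7,1],0,1],[[-5,0.6,1],0,1],[[-3,0.5,1],0,1],[[0,0,0],0,1]]'; python3 go.py 479.5 -78 86
```

```text
time_s: 15.98
ee_pos: [401.7, -77.0, 213.6]
ee_rot: [-177.8, -28.7, -1.8]
force: [-0.4, -0.1, 0.7]
gripper_width: 91.2
at [401.7 -77.  213.6] [-177.8  -28.7   -1.8] q [-21.3  -8.  128.8  20.5  34.3  55.5] F [-0.4 -0.1  0.7] w 91.2
shift cm [ 0.69  0.44 14.92]
axes x,y,z [[0.877, -0.027, 0.48], [-0.012, -0.999, -0.034], [0.481, 0.024, -0.876]]
```

```bash
python3 -m jog '[[[0.7,0.4,4],0,1],[[0,0,4],0,1],[[0,0,3],0,1],[[0,0,0],0,1]]'; python3 go.py 479.5 -78 86
```

```text
time_s: 16.48
ee_pos: [472.6, -81.0, 125.1]
ee_rot: [-178.0, -29.6, -1.7]
force: [0.1, -0.1, 0.6]
gripper_width: 91.3
at [472.6 -81.  125.1] [-178.   -29.6   -1.7] q [-17.4   6.7 131.6  35.7  16.6  41.6] F [ 0.1 -0.1  0.6] w 91.3
shift cm [-1.34 -0.19  3.74]
axes x,y,z [[0.869, -0.026, 0.494], [-0.013, -0.999, -0.03], [0.494, 0.019, -0.869]]
```

```bash
python3 -m jog '[[[-1.3,-0.2,1.5],0,1],[[0,0,1.7],0,1],[[0,0,1],0,1],[[0,0,0],0,1]]'; python3 go.py 479.5 -78 86; python3 -c "
from h import *
grab('wrist','w2.png')"
```

```text
time_s: 16.98
ee_pos: [490.1, -78.2, 89.0]
ee_rot: [-178.1, -30.5, -1.6]
force: [-0.0, 0.1, 0.2]
gripper_width: 91.3
at [490.1 -78.2  89. ] [-178.1  -30.5   -1.6] q [-16.3  12.  133.3  60.   10.7  17.6] F [-0.   0.1  0.2] w 91.3
shift cm [-1.06 -0.   -0.28]
axes x,y,z [[0.861, -0.024, 0.508], [-0.011, -1.0, -0.028], [0.508, 0.019, -0.861]]
```

View pics/w2.png

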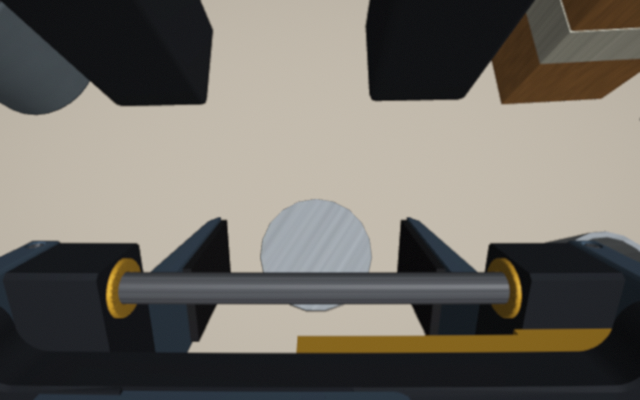

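The wrist view shows the lid at (316,255), centred between the fingers. The canisters' bottom front corners are at about (207,103), (122,104), (371,99) and (463,98), which gives another measurement of the goal.

```bash
python3 - <<'E'
from h import *
f=ld('wrist'); print('jar',atz(f,316,255,92),atz(f,316,199,92),atz(f,316,311,92))
for u,v in((122,104),(207,103),(371,99),(463,98)): print(atz(f,u,v,0))
E
```

```text
jar [493.88078835 -79.7786251   92.        ] [521.72221428 -80.1254402   92.        ] [468.2274479  -79.46014752  92.        ]
[634.06285135  88.08222261   0.        ]
[632.67388301  13.57899395   0.        ]
[ 632.58422981 -126.02814424    0.        ]
[ 631.67850079 -203.12513962    0.        ]
```

```bash
python3 -m jog '[[[-1.1,0,-0.4],0,1],[[0,0,0],0,0.5],[[0,0,0],0,0],[[0,0,0],0,0],[[0,0,0],0,0],[[0,0,0],0,0]]' 25; python3 go.py 481 -79.5 86
```

```text
time_s: 17.77
ee_pos: [482.0, -79.0, 92.1]
ee_rot: [-178.3, -31.1, -1.5]
force: [-1.2, 1.2, 1.0]
gripper_width: 54.9
at [482.  -79.   92.1] [-178.3  -31.1   -1.5] q [-16.8  11.1 134.4  64.   10.6  13.1] F [-1.2  1.2  1. ] w 54.9
shift cm [-0.4   0.07  0.47]
axes x,y,z [[0.856, -0.022, 0.517], [-0.01, -1.0, -0.026], [0.517, 0.017, -0.856]]
```

```bash
python3 - <<'E'
from h import *
# side0 file pixels, same calibration
f=ld('side')
for u,v in((310,143),(410,186.2),(360,164.6)): print(atz(f,u,v,276))
f=ld('scene')
for u,v in((235+200/5,130+0),(235+400/5,130+385/5)): print(atz(f,u,v,276))
E
python3 -m jog '[[[0.8,0,-1.3],0,0],[[0,0,0],0,0],[[0,0,0],0,0]]' 35; python3 go.py 570 -60 105
```

```text
[614.23818949  96.0724515  276.        ]
[ 608.33319339 -233.99428725  276.        ]
[611.15702975 -71.24831857 276.        ]
[ 610.6100805  -117.20481016  276.        ]
[613.70606421  82.52405578 276.        ]
time_s: 18.15
ee_pos: [480.3, -78.3, 105.2]
ee_rot: [-178.1, -30.8, -1.5]
force: [-0.3, -0.5, -2.9]
gripper_width: 54.6
at [480.3 -78.3 105.2] [-178.1  -30.8   -1.5] q [-16.9   9.4 133.3  51.2  12.4  26. ] F [-0.3 -0.5 -2.9] w 54.6
shift cm [ 7.65 -1.9   4.65]
axes x,y,z [[0.859, -0.022, 0.512], [-0.009, -1.0, -0.028], [0.512, 0.02, -0.859]]
```

```bash
python3 -m jog '[[[2,-0.5,1.2],0,0],[[2.4,-0.6,1.5],0,0],[[2.2,-0.6,1.3],0,0],[[0,0,0],0,0]]'; python3 go.py 620 -57 104
```

```text
time_s: 18.65
ee_pos: [556.8, -60.2, 100.7]
ee_rot: [-177.9, -30.3, -1.6]
force: [-0.3, 0.5, -3.5]
gripper_width: 54.5
at [556.8 -60.2 100.7] [-177.9  -30.3   -1.6] q [-11.3  15.3 125.1  35.4  12.2  46.8] F [-0.3  0.5 -3.5] w 54.5
shift cm [ 5.62 -0.39  2.91]
axes x,y,z [[0.863, -0.024, 0.505], [-0.009, -0.999, -0.032], [0.505, 0.023, -0.863]]
```

```bash
python3 -m jog '[[[2,-0.2,1],0,0],[[2,-0.2,1],0,0],[[1.5,0,0.8],0,0],[[0,0,0],0,0]]'; python3 go.py 648 -56 99
```

```text
time_s: 19.15
ee_pos: [613.0, -55.3, 98.6]
ee_rot: [-177.5, -29.5, -1.7]
force: [-0.1, 0.1, -2.3]
gripper_width: 54.4
at [613.  -55.3  98.6] [-177.5  -29.5   -1.7] q [ -9.4  19.5 117.9  25.1  14.9  58.9] F [-0.1  0.1 -2.3] w 54.4
shift cm [3.07 0.04 1.69]
axes x,y,z [[0.87, -0.026, 0.493], [-0.008, -0.999, -0.037], [0.493, 0.028, -0.869]]
```

```bash
python3 -m jog '[[[1.4,0.1,0.7],0,0],[[1.2,0.1,0.7],0,0],[[0,0,0],0,0]]'; python3 go.py 648 -56 95; python3 -c "
from h import *
f=grab('side')
o=cv2.resize(f['color'][110:230,300:440,::-1],None,fx=5,fy=5,interpolation=cv2.INTER_CUBIC); cv2.imwrite('pics/z3.png',o)
grab('wrist','w3.png')"
```

```text
time_s: 19.52
ee_pos: [641.6, -57.7, 97.8]
ee_rot: [-177.5, -29.3, -1.7]
force: [0.0, 0.0, -2.6]
gripper_width: 54.7
at [641.6 -57.7  97.8] [-177.5  -29.3   -1.7] q [ -9.2  21.7 114.2  22.1  16.5  62.2] F [ 0.   0.  -2.6] w 54.7
shift cm [ 0.41 -0.16  0.56]
axes x,y,z [[0.872, -0.026, 0.489], [-0.009, -0.999, -0.039], [0.49, 0.029, -0.871]]
```

View pics/w3.png

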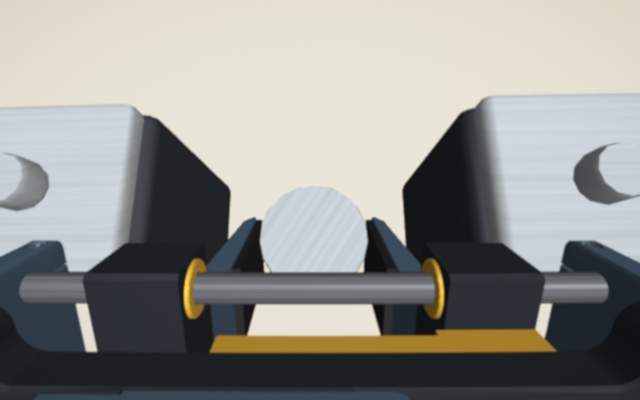

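The jar at (315,238) hangs centred between the canisters, whose back bottom corners are at (230,190) and (403,188). I'll compute the line of the canisters from this view.

```bash
python3 - <<'E'
from h import *
f=ld('wrist')
for u,v,z in((230,190,0),(403,188,0),(137,106,137),(487,97,137),(315,238,97.5)): print(u,v,atz(f,u,v,z).round(1))
E
```

```text
230 190 [705.6  13.6   0. ]
403 188 [ 704.6 -126.3    0. ]
137 106 [706.1  16.1 137. ]
487 97 [ 705.8 -131.8  137. ]
315 238 [653.3 -58.6  97.5]
```

```bash
python3 -m jog '[[[0.6,-0.2,0.6],0,0],[[0,0,0],0,0]]'; python3 go.py 650 -56 92
```

```text
time_s: 19.88
ee_pos: [648.4, -55.2, 94.9]
ee_rot: [-177.4, -29.2, -1.8]
force: [-0.5, 0.0, -2.3]
gripper_width: 54.5
at [648.4 -55.2  94.9] [-177.4  -29.2   -1.8] q [ -8.8  22.4 113.4  21.4  16.6  63.2] F [-0.5  0.  -2.3] w 54.5
shift cm [0.   0.09 0.33]
axes x,y,z [[0.873, -0.027, 0.487], [-0.009, -0.999, -0.039], [0.488, 0.03, -0.872]]
```

Now down in small steps, straight down in world terms (tool x −0.49, tool z +0.87 per cm).

```bash
python3 -m jog '[[[-0.2,0,0.4],0,0],[[0,0,0],0,0]]'; python3 -m jog '[[[-0.15,0,0.4],0,0],[[0,0,0],0,0]]'
```

```text
time_s: 20.12
ee_pos: [651.0, -55.2, 94.2]
ee_rot: [-177.5, -29.7, -1.8]
force: [-0.4, 0.7, -3.3]
gripper_width: 54.8
time_s: 20.38
ee_pos: [653.8, -55.3, 93.6]
ee_rot: [-177.5, -30.1, -1.8]
force: [0.2, 0.1, -3.0]
gripper_width: 54.3
```

```bash
python3 -m jog '[[[-0.6,0,0.5],0,0],[[0,0,0],0,0]]'; python3 -m jog '[[[-0.4,0,0.4],0,0],[[0,0,0],0,0]]'
```

```text
time_s: 20.62
ee_pos: [655.7, -55.5, 93.1]
ee_rot: [-177.6, -31.0, -1.8]
force: [-0.7, -0.3, -2.9]
gripper_width: 54.0
time_s: 20.88
ee_pos: [657.2, -55.6, 92.3]
ee_rot: [-177.7, -31.6, -1.8]
force: [-1.0, 0.5, -2.1]
gripper_width: 54.1
```

```bash
python3 -m jog '[[[-1.0,0,0.7],0,0],[[0,0,0],0,0]]'; python3 go.py 652 -56 88
```

```text
time_s: 21.12
ee_pos: [659.6, -55.9, 93.2]
ee_rot: [-178.0, -33.1, -1.8]
force: [-2.0, -0.4, -2.5]
gripper_width: 54.4
at [659.6 -55.9  93.2] [-178.   -33.1   -1.8] q [ -8.6  22.9 115.2  32.   10.8  52.8] F [-2.  -0.4 -2.5] w 54.4
shift cm [-0.92  0.03  0.02]
axes x,y,z [[0.837, -0.026, 0.547], [-0.012, -1.0, -0.029], [0.547, 0.018, -0.837]]
```

```bash
python3 -m jog '[[[0.3,0,0.3],0,0]]'; python3 go.py 652 -56 88
```

```text
time_s: 21.25
ee_pos: [663.7, -56.1, 93.5]
ee_rot: [-178.1, -33.3, -1.7]
force: [-13.0, 3.7, 19.1]
gripper_width: 54.6
at [663.7 -56.1  93.5] [-178.1  -33.3   -1.7] q [ -8.5  23.2 114.7  31.5  10.8  53.3] F [-13.    3.7  19.1] w 54.6
shift cm [-1.28  0.02 -0.18]
axes x,y,z [[0.836, -0.025, 0.549], [-0.012, -1.0, -0.028], [0.549, 0.017, -0.836]]
```

```bash
python3 -m jog '[[[-0.9,0,-0.5],0,0]]'; python3 go.py 655 -56 92
```

```text
time_s: 21.38
ee_pos: [653.8, -56.1, 92.5]
ee_rot: [-178.1, -33.3, -1.7]
force: [-1.2, 0.5, -3.1]
gripper_width: 54.1
at [653.8 -56.1  92.5] [-178.1  -33.3   -1.7] q [ -8.6  22.6 116.1  34.1  10.2  50.5] F [-1.2  0.5 -3.1] w 54.1
shift cm [ 0.08 -0.01  0.11]
axes x,y,z [[0.836, -0.024, 0.549], [-0.011, -1.0, -0.027], [0.549, 0.016, -0.836]]
```

```bash
python3 -m jog '[[[-0.5,0,0.5],0,0]]'; python3 -m jog '[[[-0.5,0,0.4],0,0]]'
```

```text
time_s: 21.5
ee_pos: [655.2, -56.0, 90.2]
ee_rot: [-178.2, -33.8, -1.7]
force: [-15.2, 5.9, 42.8]
gripper_width: 54.5
time_s: 21.62
ee_pos: [656.5, -56.1, 89.8]
ee_rot: [-178.3, -34.5, -1.7]
force: [-18.8, 7.0, 39.0]
gripper_width: 54.8
```

```bash
python3 -m jog '[[[0,0,0],0,0.8],[[0,0,0],0,0.8]]'; python3 go.py 640 -56 115; python3 -c "
from h import *
grab('wrist','w4.png')"
```

```text
time_s: 21.88
ee_pos: [656.8, -56.4, 90.5]
ee_rot: [-178.4, -34.6, -1.7]
force: [-0.3, 0.3, 2.5]
gripper_width: 71.4
at [656.8 -56.4  90.5] [-178.4  -34.6   -1.7] q [ -8.6  22.9 116.8  42.7   8.2  41.9] F [-0.3  0.3  2.5] w 71.4
shift cm [ 0.   -0.07 -2.97]
axes x,y,z [[0.823, -0.024, 0.568], [-0.013, -1.0, -0.024], [0.568, 0.012, -0.823]]
```

View pics/w4.png

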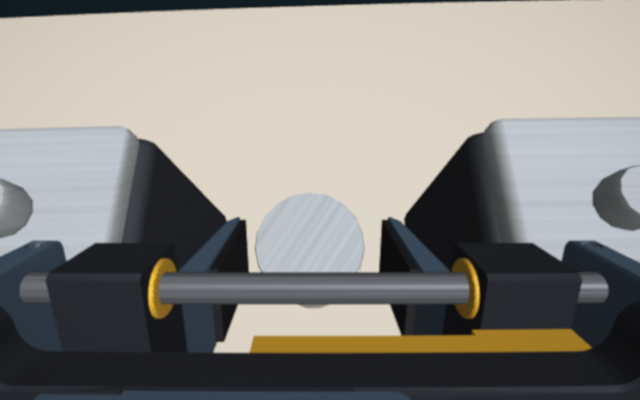

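```bash
python3 - <<'E'
from h import *
f=ld('wrist')
for u,v,z in((225,216,0),(405,214,0),(131,128,145),(492,122,145),(310,250,92),(310,193,92),(310,307,92)): print(u,v,atz(f,u,v,z).round(1))
E
```

```text
225 216 [708.4  14.8   0. ]
405 214 [ 707.3 -126.7    0. ]
131 128 [701.7  11.8 145. ]
492 122 [ 700.6 -125.6  145. ]
310 250 [663.2 -55.   92. ]
310 193 [692.9 -55.3  92. ]
310 307 [636.6 -54.7  92. ]
```

Jar released, fingers force-free. From the wrist view it stands at about (664,-55), against a goal of (668±3,-56). I'll back out horizontally.

```bash
python3 -m jog '[[[-1.2,0,-1.0],0,0.8],[[-2.2,0,-1.7],0,0.8],[[-3,0,-2.4],0,0.8],[[-3,0,-2.4],0,0.8]]'; python3 go.py 400 -230 200
```

```text
time_s: 22.42
ee_pos: [535.4, -56.0, 94.2]
ee_rot: [-178.5, -34.2, -1.6]
force: [-0.3, -0.5, 0.2]
gripper_width: 73.3
at [535.4 -56.   94.2] [-178.5  -34.2   -1.6] q [-11.2  14.3 131.2  82.7   6.9  -0.7] F [-0.3 -0.5  0.2] w 73.3
shift cm [ -4.82  17.35 -16.55]
axes x,y,z [[0.826, -0.024, 0.562], [-0.014, -1.0, -0.022], [0.563, 0.01, -0.827]]
```

```bash
python3 -m jog '[[[0,3,-1.5],0,1],[[0,5,-3],0,1],[[0,5,-3],0,1],[[0,4,-3],0,1]]'; python3 go.py 404 -230 157
```

```text
time_s: 22.92
ee_pos: [468.0, -228.6, 172.2]
ee_rot: [-178.1, -33.3, -1.8]
force: [-0.2, 0.7, 0.1]
gripper_width: 91.1
at [ 468.  -228.6  172.2] [-178.1  -33.3   -1.8] q [-40.3   7.3 123.3  45.1  31.3  15.4] F [-0.2  0.7  0.1] w 91.1
shift cm [-6.18  0.26 -2.25]
axes x,y,z [[0.835, -0.026, 0.55], [-0.012, -1.0, -0.028], [0.55, 0.017, -0.835]]
```

```bash
python3 -m jog '[[[-3,0.1,-1.2],0,1],[[-3,0.1,-1],0,1],[[0,0,0],0,1]]'; python3 go.py 471 -230 58
```

```text
time_s: 23.3
ee_pos: [404.0, -234.9, 157.0]
ee_rot: [-178.2, -33.4, -2.1]
force: [-0.1, -0.2, 0.1]
gripper_width: 91.3
at [ 404.  -234.9  157. ] [-178.2  -33.4   -2.1] q [-48.    4.8 129.4  50.1  32.8   3.6] F [-0.1 -0.2  0.1] w 91.3
shift cm [ 0.13 -0.37 11.96]
axes x,y,z [[0.835, -0.031, 0.55], [-0.02, -0.999, -0.026], [0.55, 0.01, -0.835]]
```

```bash
python3 -m jog '[[[0,-0.3,3.5],0,1],[[0,-0.1,3.5],0,1],[[0,0,2.5],0,1]]'; python3 go.py 471 -230 58; python3 -c "
from h import *
f=grab('wrist','w5.png'); print(proj(f,[[477,-230,70],[477,-230,0]]))
im=cv2.cvtColor(f['color'],cv2.COLOR_RGB2GRAY)
print(im[100:300:12,200:440:8])"
```

```text
time_s: 23.68
ee_pos: [460.6, -232.9, 77.0]
ee_rot: [-178.5, -33.5, -2.2]
force: [-0.5, -0.4, -0.1]
gripper_width: 91.1
at [ 460.6 -232.9   77. ] [-178.5  -33.5   -2.2] q [-41.2  16.6 131.3  75.6  22.3 -18.9] F [-0.5 -0.4 -0.1] w 91.1
shift cm [-0.19 -0.27  2.16]
axes x,y,z [[0.833, -0.031, 0.552], [-0.024, -0.999, -0.021], [0.552, 0.005, -0.834]]
[[307.10430135 233.59410913]
 [310.8804398  254.15802111]]
[[177 177 176 177 176 177 177 177 178 178 178 177 178 178 177 177 177 178
  177 177 178 178 178 178 177 177 176 177 176 178]
 [178 177 177 177 178 178 178 178 177 177 178 178 177 178 178 177 178 178
  178 177 178 177 178 177 177 178 178 177 177 177]
 [178 177 178 177 178 177 177 178 178 178 177 179 177 177 177 178 177 179
  178 177 178 178 178 178 178 178 177 178 178 177]
 [177 178 177 177 178 177 177 179 178 178 178 178 178 178 178 178 178 178
  178 178 178 178 178 178 178 177 178 177 177 178]
 [178 178 178 178 178 178 178 178 178 178 178 178 178 179 178 178 178 178
  178 178 178 178 178 179 178 178 177 178 178 178]
 [178 177 178 178 179 178 179 179 178 179 178 178 179 179 179 179 
[... 734 characters left out ...]
161 163 163 162 162 162
  161  56  55 156 178 178 178  69   9  23  54 110]
 [ 41  15  14  16 178 178 178 178 179 151  96 165 165 164 164 164 163 162
  162 145  53 158 178 177 178  24   9   9  19  53]
 [ 16  14  17  15 178 177 178 177 178 149  96 162 161 161 161 159 160 159
  160 150 155 177 178 178 178   7  10   9  10  20]
 [ 14  16  15  15 176 178 178 178 177 177 150 154 163 162 163 163 165 163
  158 160 177 178 178 177 178   8   9   9   9  10]
 [ 80  78  78  78  79  79  78  79  78  79  79  78  79  78  77  79  79  78
   78  78  78  78  79  78  78  77  78  78  78  78]
 [ 79  80  79  80  79  80  80  80  80  81  81  80  80  82  82  82  83  82
   82  82  83  82  83  83  82  82  83  83  84  84]]
```

View pics/w5.png

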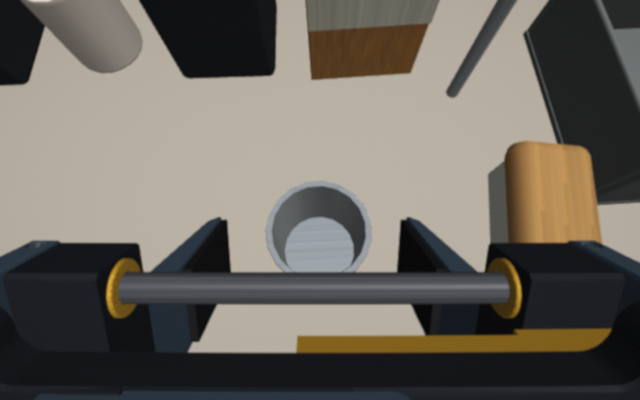

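The cup rim is centred at (319,233), so the cup is at about (477,-236). The jar stands upright at the upper left. I'll go in and grip.

```bash
python3 -m jog '[[[-0.2,0.3,1.5],0,1],[[0,0,1],0,1],[[0,0,0],0,0],[[0,0,0],0,0],[[0,0,0],0,0],[[0,0,0],0,0],[[0,0,0],0,0]]' 15; python3 go.py 471 -236 58
```

```text
time_s: 24.6
ee_pos: [475.8, -235.1, 52.2]
ee_rot: [-178.4, -33.3, -2.1]
force: [-0.3, 0.4, -1.8]
gripper_width: 55.3
at [ 475.8 -235.1   52.2] [-178.4  -33.3   -2.1] q [-39.9  20.4 131.   84.3  21.2 -27.3] F [-0.3  0.4 -1.8] w 55.3
shift cm [-0.08  0.08 -0.75]
axes x,y,z [[0.835, -0.03, 0.549], [-0.021, -1.0, -0.024], [0.549, 0.008, -0.836]]
```

```bash
python3 -m jog '[[[1,0,-1.7],0,0],[[1.2,0,-1.8],0,0],[[2.4,-3.5,1.5],0,0],[[2.4,-3.5,1.5],0,0],[[2.4,-3.5,1.5],0,0],[[0,0,0],0,0]]'; python3 go.py 565 -56 80
```

```text
time_s: 25.35
ee_pos: [562.5, -130.9, 98.5]
ee_rot: [-178.2, -33.1, -2.4]
force: [0.3, -1.1, -2.3]
gripper_width: 54.3
at [ 562.5 -130.9   98.5] [-178.2  -33.1   -2.4] q [-20.5  17.  124.7  59.2  13.4  16.1] F [ 0.3 -1.1 -2.3] w 54.3
shift cm [-1.06 -7.44  1.75]
axes x,y,z [[0.837, -0.035, 0.547], [-0.025, -0.999, -0.026], [0.547, 0.008, -0.837]]
```

```bash
python3 -m jog '[[[-0.3,-2.5,0.3],0,0],[[-0.3,-2.5,0.3],0,0],[[-0.3,-2.2,0.3],0,0],[[0,0,0],0,0]]'; python3 go.py 576 -56 60
```

```text
time_s: 25.85
ee_pos: [558.5, -58.6, 86.0]
ee_rot: [-178.2, -32.9, -2.6]
force: [0.0, 0.6, -2.2]
gripper_width: 54.9
at [558.5 -58.6  86. ] [-178.2  -32.9   -2.6] q [-10.6  16.8 128.   65.5   6.8  17.9] F [ 0.   0.6 -2.2] w 54.9
shift cm [ 0.04 -0.24  3.13]
axes x,y,z [[0.839, -0.038, 0.543], [-0.028, -0.999, -0.026], [0.544, 0.007, -0.839]]
```

```bash
python3 -m jog '[[[0,-0.2,1.5],0,0],[[0,0,1.2],0,0]]'; python3 go.py 576 -56 53
```

```text
time_s: 26.1
ee_pos: [573.0, -59.1, 63.8]
ee_rot: [-178.4, -33.0, -2.6]
force: [-0.4, 0.2, -1.4]
gripper_width: 54.3
at [573.  -59.1  63.8] [-178.4  -33.    -2.6] q [-10.2  20.2 127.7  94.    5.8 -10.4] F [-0.4  0.2 -1.4] w 54.3
shift cm [-0.35 -0.3   1.07]
axes x,y,z [[0.838, -0.038, 0.544], [-0.03, -0.999, -0.024], [0.545, 0.004, -0.839]]
```

```bash
python3 -m jog '[[[-0.35,-0.3,0.7],0,0]]'; python3 go.py 576 -56 53;  python3 -m jog '[[[-0.3,0,0.5],0,0]]'; python3 go.py 576 -56 53
```

```text
time_s: 26.22
ee_pos: [574.1, -57.9, 55.8]
ee_rot: [-178.4, -33.0, -2.7]
force: [0.1, 0.4, -2.2]
gripper_width: 54.4
at [574.1 -57.9  55.8] [-178.4  -33.    -2.7] q [ -9.9  21.1 128.  107.8   5.7 -23.9] F [ 0.1  0.4 -2.2] w 54.4
shift cm [-0.   -0.19  0.33]
axes x,y,z [[0.838, -0.04, 0.544], [-0.033, -0.999, -0.023], [0.545, 0.001, -0.839]]
time_s: 26.35
ee_pos: [575.7, -58.4, 51.5]
ee_rot: [-178.4, -33.3, -2.8]
force: [-8.5, 8.1, 19.6]
gripper_width: 54.5
at [575.7 -58.4  51.5] [-178.4  -33.3   -2.8] q [-10.   21.8 128.2 117.    6.3 -33.2] F [-8.5  8.1 19.6] w 54.5
shift cm [ 0.09 -0.24 -0.11]
axes x,y,z [[0.835, -0.04, 0.548], [-0.032, -0.999, -0.024], [0.549, 0.002, -0.836]]
```

```bash
python3 -m jog '[[[0,0,0],0,0.85],[[0,0,0],0,0.85]]'; python3 go.py 576 -56 53;  python3 -m jog '[[[0,0,-1.5],0,0.85],[[0,0,-3],0,0.85],[[0,0,-4],0,0.9],[[0,0,-5],0,0.9]]'; python3 go.py 576 -56 53; python3 -c "
from h import *
f=grab('wrist','w6.png')"
```

```text
time_s: 26.6
ee_pos: [575.9, -61.2, 52.1]
ee_rot: [-178.4, -33.3, -3.0]
force: [0.0, -0.5, -1.0]
gripper_width: 71.5
at [575.9 -61.2  52.1] [-178.4  -33.3   -3. ] q [-10.2  21.7 128.2 117.    6.3 -33.3] F [ 0.  -0.5 -1. ] w 71.5
shift cm [ 0.04 -0.52 -0.07]
axes x,y,z [[0.835, -0.043, 0.549], [-0.037, -0.999, -0.023], [0.55, -0.001, -0.835]]
time_s: 27.1
ee_pos: [540.4, -56.8, 115.2]
ee_rot: [-177.2, -33.9, -3.1]
force: [0.6, -0.0, 1.6]
gripper_width: 81.9
at [540.4 -56.8 115.2] [-177.2  -33.9   -3.1] q [-11.6  12.4 128.8  54.1   9.3  29.1] F [ 0.6 -0.   1.6] w 81.9
shift cm [-0.53  0.09  7.14]
axes x,y,z [[0.828, -0.044, 0.558], [-0.026, -0.999, -0.041], [0.56, 0.019, -0.829]]
```

View pics/w6.png

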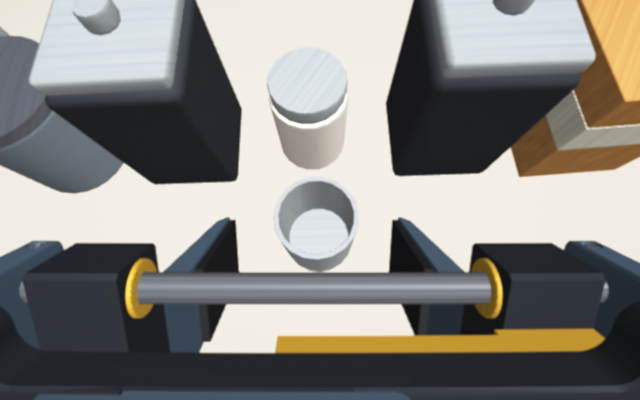

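```bash
python3 - <<'E'
from h import *
f=ld('wrist')
for n,u,v,z in(('jar',308,86,92),('cup',315.5,218,70),('Li',238,180,0),('Lo',155,184,0),('Ri',391,174,0),('Ro',480,171,0)): print(n,atz(f,u,v,z).round(1))
E
python3 -m jog '[[[0,0,-5],0,0.9],[[0,0,-5],0,0.9],[[0,0,-3],0,0.9],[[0,0,0],0,0.9]]'; python3 - <<'E'
from h import *
f=grab('side'); a=cv2.imread('pics/side0.png')[...,::-1]
# pixel change near bystanders: canisters, pot, carton, soap, brush, basket
d=np.abs(f['color'].astype(int)-a).max(2)
for n,(u,v) in dict(pot=(300,150),canL=(330,158),canR=(387,184),soap=(261,187),brush=(422,263),carton=(417,197),blue=(245,133),red=(295,217)).items(): print(n,d[v-15:v+16,u-15:u+16].mean().round(1),(d[v-15:v+16,u-15:u+16]>40).sum())
E
```

```text
jar [660.3 -55.5  92. ]
cup [575.6 -57.4  70. ]
Li [632.3  13.1   0. ]
Lo [631.6  89.1   0. ]
Ri [ 632.4 -123.5    0. ]
Ro [ 632.  -201.6    0. ]
time_s: 27.65
ee_pos: [475.0, -59.1, 218.2]
ee_rot: [-176.9, -34.5, -3.0]
force: [-0.5, 0.2, -0.3]
gripper_width: 82.0
pot 2.9 0
canL 3.3 0
canR 3.3 0
soap 4.6 0
brush 4.0 0
carton 3.6 0
blue 3.4 0
red 39.0 368
```

```bash
python3 - <<'E'
from h import *
for n in('scene','side'):
    f=grab(n) if n=='scene' else ld(n)
    g=cv2.cvtColor(f['color'],cv2.COLOR_RGB2GRAY)
    a=np.linspace(0,2*np.pi,60,endpoint=False)
    c=proj(f,[662,-56,92])[0]; print(n,c.round(1)); u,v=c.astype(int)
    print(g[v-13:v+17,u-14:u+15])
    for x in(655,660,665,670): print(x,proj(f,[[x,-56,92],[x-27.5,-56,92],[x+27.5,-56,92]]).round(1).tolist())
E
```

```text
scene [275.1 188.7]
[[ 22  21  23  22  22  21  23  23  27  35  49  69  94 109 114 111 112 122
  131 134 135 134 135 134 135 135 135 135 136]
 [ 23  22  21  21  23  25  27  34  46  61  78  93 106 113 115 116 114 119
  128 134 135 134 135 134 135 135 135 135 135]
 [ 20  22  20  24  29  36  47  62  78  94 108 118 121 118 117 117 115 117
  124 132 135 135 135 135 135 135 135 135 135]
 [ 23  24  28  38  50  65  79  94 108 119 126 131 130 123 118 115 116 116
  120 128 133 135 135 135 135 135 135 135 135]
 [ 29  39  53  71  85  99 110 119 127 132 132 133 130 126 118 115 116 116
  118 126 133 134 135 135 135 135 135 135 134]
 [ 54  70  88 105 115 123 128 132 133 132 131 128 126 123 116 112 114 117
  117 122 129 134 135 135 135 134 135 135 134]
 [ 89 105 117 126 130 132 133 132 129 127 124 121 120 118 114 110 113 115
  117 120 127 131 134 134 135 135 135 135 135]
 [116 126 131 133 134 134 132 127 123 119 116 116 115 115 113 110 111 115
  118 117 119 126 132 134 135 135 135 134 135]
 [131 133 135 135 134 132 126 121 117 115 114 114 113 113 112 109 109 113
  117 116 113 117 125 133 134 135 135 
[... 5924 characters left out ...]
52]
 [163 163 164 163 163 154 138 119 103 101 105 110 114 119 125 132 138 146
  157 162 162 163 163 163 164 163 164 161 143]
 [164 163 163 164 164 163 157 143 125 118 120 120 124 129 135 144 151 159
  161 162 164 164 163 163 163 164 164 159 135]
 [162 162 160 159 160 161 163 158 149 145 144 142 144 148 153 158 162 163
  162 164 164 162 163 163 162 165 163 157 122]
 [156 152 145 141 140 145 153 159 161 161 161 160 160 160 162 162 164 164
  164 163 163 163 162 163 163 164 163 151 110]]
655 [[356.3, 172.8], [353.2, 179.7], [359.4, 166.0]]
660 [[356.8, 171.6], [353.7, 178.5], [359.9, 164.8]]
665 [[357.4, 170.4], [354.3, 177.2], [360.5, 163.6]]
670 [[358.0, 169.1], [354.9, 176.0], [361.0, 162.4]]
```

The scene and side views both put the jar at x ≈ 662–667, which agrees with the wrist measurements and is within tolerance. Handing in.

```bash
python3 -c "
from workcell import job_done
print(job_done())"
```

```text
the job is handed in; nothing more can be done
None
```

I put the jar back in the row between the two dark grey canisters and stood the cup in front of it, then handed the job in at about 28 s. No verdict was reported. As far as I could measure, both are within tolerance.

**How it was done:**
- I moved the jar to open counter with the gripper upright.
- The jog command has no tilt entry, so I tilted the gripper about 30° by pushing outward at the arm's reach limit.
- With the tilted gripper I set the jar in place, then the cup, and drew the gripper back clear.

**Last checks:**

| | Measured | Goal |
|---|---|---|
| Jar, sideways (y) | −55 to −56 mm | −56 mm (midway), within 13 mm |
| Jar, front to back (x) | 660–667 mm, depending on the camera | line through the canisters at about 669 mm, within 16 mm |
| Cup centre | (576, −57) mm | within 22 mm of the middle line |
| Jar to cup, centre to centre | about 85 mm (28 mm clear) | 72–102 mm |

- **Upright and untouched:** the last wrist picture showed both standing. In the side view the canisters, pot, carton, soap and brush had not changed. I did not check the bottle and basket that way, but the arm never worked beside them. The check near the red canister showed a change, but the arm was in that part of the picture, so it tells us nothing.
- **Front-to-back position:** the views disagree by a few millimetres on both the jar and the canister line, so the jar is probably 5 to 8 mm on the robot's side of the line.
- **Forces while placing the jar:** there was one brief push of about 23 N, possibly the gripper body against a canister edge. The jar was then pressed onto the counter with about 40 N before release, harder than I intended.

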